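# Fill the gap in the dry-bath heater and hold the tube block flush

## Task

The tube block sits loose in the trough of the dry-bath heater with an unequal gap at each end: pick up the loose filler bar by its fin, turn it across the trough, slide it down into the gap that is wide enough for it (beside the thinner end cheek) until it stands on the trough floor, and let go of it. Then take the block by its fin and push it along the trough so that the bar is clamped flush between block and cheek, and finish while still holding the block pressed there with a firm, steady push of about 10 N, without touching the bar. Leave the glassware and everything else on the bench where it stands.

Things in the scene. Friction and masses are not known exactly. Their poses are not given: they have to be found in the camera images.
- bath: Dry-bath heater fixed to the bench: white housing 150 (x) x 300 (y) x 45 mm with a grey panel on its robot side (x down to -96 mm). On top runs an open trough along its y axis, 72 mm wide between two white rails (each 14 mm thick, tops 18 mm above the trough floor). Origin: centre of the underside of the housing; z up, y along the trough. It may stand turned by some 0.2 rad
- trough (a point): Centre of the trough floor, 45 mm above the bench; axes as the heater's
- cheek_thin: The thinner of two aluminium end cheeks fixed in the trough, 30 mm along the trough, 70 mm across, 32 mm tall, centred 115 mm from the trough's centre, at either end. Between it and the block is the gap wide enough for the bar (27 to 33 mm at the start). Origin: centre of its underside, on the trough floor; axes as the heater's
- cheek_thick: The thicker end cheek, 66 mm along the trough, 70 mm across, 32 mm tall, centred 115 mm from the trough's centre at the opposite end. The gap between it and the block is too narrow for the bar (9 to 15 mm at the start). Origin: centre of its underside, on the trough floor; axes as the heater's
- block: Loose aluminium tube block, about 0.5 kg, standing in the trough between the cheeks and free to slide along it: 64 (x) x 140 (y) x 40 mm tall, with 12 shallow wells. On its top centre stands a grey fin to hold it by: 34 mm (x) x 14 mm (y), from 40 to 82 mm above the underside. Origin: centre of its underside; y along the trough
- bar: Loose aluminium filler bar, about 0.16 kg, standing upright on the bench beside the heater, turned at random: 60 mm long (x) x 22 mm thick (y) x 40 mm tall. On its top centre stands a grey fin to hold it by: 34 mm (x) x 14 mm (y), from 40 to 82 mm above the underside. Origin: centre of its underside. In the gap its length lies across the trough; either way round will do
- spare_block: A bystander: small loose aluminium tube block 70 x 50 x 35 mm with six wells and no fin, standing on the bench. It and the filler bar swap sides of the heater from start to start. Origin: centre of its underside
- flask: A bystander: loose small glass flask with a long neck, 62 mm across, 108 mm tall, behind the heater. Origin: centre of its underside
- flask_b: A bystander: a second flask of the same shape and size
- beaker: A bystander: loose glass beaker, 76 mm across, 90 mm tall. Origin: centre of its underside
- reagent_jar: A bystander: loose brown jar with a black cap, 60 mm across, 95 mm tall. Origin: centre of its underside
- vial: A bystander: loose small glass vial, 28 mm across, 50 mm tall, on the robot's side of the bench. Origin: centre of its underside
- stopper: A bystander: loose white stopper, 32 mm across, 28 mm tall, on the robot's side of the bench. Origin: centre of its underside
Not all that is in view belongs to the job. Leave any green or turquoise look-alike of the bar alone.

How it is judged:
By the outcome, as a careful person would: the job done as asked, in the order asked, and still so for the second after the job is handed in, while the arm keeps its last pose, push and grip.
It also fails if it takes over 64 s, if anything falls off the work surface, if the arm or the gripper's body presses on something with over 40 N, if the wrist force passes 120 N, or if a joint passes its speed limit or range.

## Robot

A 6-joint arm with a two-finger parallel gripper is mounted at the origin on the work surface. World frame = base frame: x ahead of the robot, y to its left, z up, the work surface at z = 0. Lengths are in m, angles in degrees, forces in N, time in s.
With the tool pointing down it reaches from about 0.3 to 0.75 m from the base axis. Payload 8.5 kg.
Tool frame: the origin (TCP) lies on the centre line of the jaws, within the pads' length; the fingertips stand 17 mm ahead of it and the grasp point (between the pads) lies 2 mm behind it (env.tcp_to_tips is the distance from the TCP to the fingertips, in m); z points along the fingers, y is the line along which they close (so a half turn about z gives the same grasp; the last joint's range is limited). The gripper opens to 85 mm and grips with 20 to 120 N. Pads are 22 mm wide; open, the fingers measure 114 mm over their backs; the gripper's body (76 mm by 85 mm) begins 54 mm behind the grasp point. The pads swing forward as they close: fully open they stand 13 mm farther back than shut.
Start: joints at [56.935, 21.807, 74.336, -0, 83.858, -12.336], TCP at [0.195, 0.514, 0.248] pointing down, gripper open.
Joint ranges: [-178.18, 178.18], [-50.72, 133.34], [12.68, 142.11], [-81.47, 261.47], [9.98, 163.14], [-165.26, 165.26]. Speed limits (degrees/s): [136.94, 136.94, 180, 180, 180, 180].

## Interface

Orientations are given as a 3x3 rotation matrix whose columns are the frame's x, y, z axes.
In Python, from rig import env gives the robot as it stands. The module is installed in compiled form; this text tells all that it offers.
- The arm moves only by the shell command python3 -m pendant 'ROWS' [FORCE]. ROWS is JSON, a list of rows, each a list of 7 numbers: the opening, from 0 (shut) to 1 (fully open), then the shift along the tool's x, y, z in m, then the turn, a rotation vector about the tool's x, y, z in rad. A call has 1 to 5 rows; each row is the pose to reach, as a shift and turn from the pose commanded when the call began, along the tool's axes at that moment; what a row does not reach only later rows make up. A row lasts 1/8 s, in which the tool goes at most 62.5 mm and 10.7 degrees, less where a joint would pass 70% of its speed; a pose out of reach is approached as far as the arm can. A call with a gripper value outside its range is refused whole. The fingers move at their own pace and stop on an object; FORCE is the grip in N (left out, the last holds). Time passes only in rows, so rows that repeat a pose let the fingers close. It gives the time, the measured TCP pose, the force, the opening and the grip force at its end, in the units of the state.
- env.observe(): the state, without advancing time (a new reading comes with each control period).
- env.get_image(name): name is "scene" or "top" or "wrist"; returns a dict with "image" (400x640x3 uint8, blue, green, red), "fx", "fy", "cx", "cy" (pixels), "pose" (4x4, takes a point from camera to world coordinates). Camera axes: x right, y up, looking along -z (the intrinsics and any distortion apply to the point x, -y, -z); pixel columns grow to the right and rows downward; lengths in m; the calibration is good to about 2 mm. A picture is of the moment at which its call begins. There is no depth.
- env.close_job(): hands the job in; it is judged then, once.
Trained networks look in the newest picture that a camera, given by its name, has taken for a name from the list of things; names that differ only in an ending like _2 or _b are one class to them, and where a whole thing is asked for, a point or a joint stands for the part that bears it (a point fixed in the world has none). Each returns a list of dicts, best first, with "conf" (0 to 1); they miss things now and then, are a little off and sometimes report something else, mostly with a low value. They report only what shows in the picture. A call takes as long as a camera call. They do not tell look-alikes from the thing itself.
- env.find_in(camera, thing): "bbox" ([centre column, centre row, width, height] in pixels, round what is visible of it).
- env.trace(camera, thing): "mask" (400x640 bool, what is visible of it) and "bbox" ([centre column, centre row, width, height] in pixels, round what is visible of it).
- env.tip_of(camera, thing): "centre" ([column, row] in pixels: a listed point, or the origin of a listed thing).
The state is a dict: "time_s": time; "q": joint angles; "qvel": joint speeds; "joint_efforts": joint torques, N m; "position": TCP position; "tool_rot": TCP orientation; "ft_force": force on the tool from outside, world axes, zero at the start; "wrist_torque": the same for the moment, N m; "grip_width": finger opening in m; "gripper_force": force on a finger pad.
Only numpy, scipy, OpenCV 4.12 (cv2) and the standard library are available. Lean on these libraries where they do the work, as an engineer would, in place of code of your own. Each camera call takes 0.05 s, during which the arm holds its last target. There are 200 camera calls.

## Working session

There is one attempt and no reset: what is moved stays moved. The work goes in short steps, Python scripts to look and compute and a shell command to move; the robot and the scene stay as the last step left them, time stands still between calls to the robot, and variables do not carry over. Pictures are saved under pics/ and viewed, at most 10 in all, crops included, and the job is handed in when it is done.

```bash
mkdir -p pics
cat > h.py <<'E'
import numpy as np, cv2
from rig import env
def px2ray(im,u,v):
    d=np.array([(u-im['cx'])/im['fx'],-(v-im['cy'])/im['fy'],-1.]);P=np.array(im['pose'])
    return P[:3,3],P[:3,:3]@(d/np.linalg.norm(d))
def atz(im,u,v,z):
    o,d=px2ray(im,u,v); return o+d*(z-o[2])/d[2]
def proj(im,p):
    P=np.array(im['pose']);c=P[:3,:3].T@(np.array(p)-P[:3,3])
    return np.array([im['cx']+im['fx']*c[0]/-c[2], im['cy']-im['fy']*c[1]/-c[2]])
def tri(rays):
    A=0;b=0
    for o,d in rays:
        M=np.eye(3)-np.outer(d,d);A=A+M;b=b+M@o
    p=np.linalg.solve(A,b); return p,[float(np.linalg.norm((np.eye(3)-np.outer(d,d))@(p-o))) for o,d in rays]
E
python3 - <<'E'
from h import *
ims={}
for c in ("scene","top"):
    im=env.get_image(c);ims[c]=im;cv2.imwrite(f'pics/{c}0.png',im['image'])
    print(c,im.keys(),im['fx'],im['cx'],im['cy'],np.round(im['pose'],3).tolist())
    for t in ("bar","block","cheek_thin","cheek_thick","trough","bath","spare_block"):
        print(t,[(np.round(r['centre'],1).tolist(),round(r['conf'],2)) for r in env.tip_of(c,t)][:4])
print(env.observe())
E
```

```text
scene dict_keys(['image', 'fx', 'fy', 'cx', 'cy', 'pose']) 491.91194618137564 318.42780181768325 198.93842204792222 [[0.75, -0.335, 0.57, 1.376], [0.661, 0.391, -0.641, -0.94], [-0.008, 0.858, 0.514, 0.804], [0.0, 0.0, 0.0, 1.0]]
bar [([190.2, 261.5], 0.92), ([190.6, 239.3], 0.92), ([200.7, 283.8], 0.72), ([218.8, 247.9], 0.7)]
block [([314.6, 198.2], 0.89)]
cheek_thin [([345.1, 184.2], 0.64)]
cheek_thick [([283.5, 209.5], 0.55), ([409.9, 206.9], 0.34)]
trough [([314.6, 197.2], 0.91)]
bath [([310.4, 209.7], 0.68), ([347.6, 184.2], 0.61)]
spare_block [([363.7, 174.7], 0.56)]
top dict_keys(['image', 'fx', 'fy', 'cx', 'cy', 'pose']) 407.3400283885785 326.29093216721395 196.26004289752728 [[0.022, 0.995, -0.095, 0.465], [-0.999, 0.02, -0.027, -0.063], [-0.025, 0.095, 0.995, 0.971], [0.0, 0.0, 0.0, 1.0]]
bar [([497.3, 208.0], 0.94), ([438.0, 246.5], 0.91), ([479.0, 251.3], 0.86), ([440.9, 204.5], 0.74)]
block [([303.3, 211.8], 0.79)]
cheek_thin [([257.6, 199.8], 0.71), ([357.5, 104.7], 0.38), ([411.4, 116.4], 0.28)]
cheek_thick [([357.3, 219.7], 0.74)]
trough [([309.5, 211.3], 0.8)]
bath 
[... 168 characters left out ...]
8580254e+01, -1.23374952e+01]), 'qvel': array([-0.06855279, -0.04871997, -0.01909313, -0.09332612,  0.089389  ,
        0.0030364 ]), 'joint_efforts': array([ 2.25641761e-04, -4.48274553e+01, -2.31467879e+01, -6.12663780e-05,
        2.66379884e-04,  2.37249503e-05]), 'position': array([0.19462848, 0.51438255, 0.24832202]), 'tool_rot': array([[-9.35292918e-01,  3.53874494e-01, -2.23698174e-05],
       [ 3.53874494e-01,  9.35292918e-01, -4.50562338e-06],
       [ 1.93279066e-05, -1.21301855e-05, -1.00000000e+00]]), 'ft_force': array([-0.22769278,  0.09792683, -0.37714447]), 'wrist_torque': array([-0.02744957, -0.02293747,  0.02071587]), 'gripper_force': 0.0, 'grip_width': 0.08549114682686355}
```

View pics/top0.png

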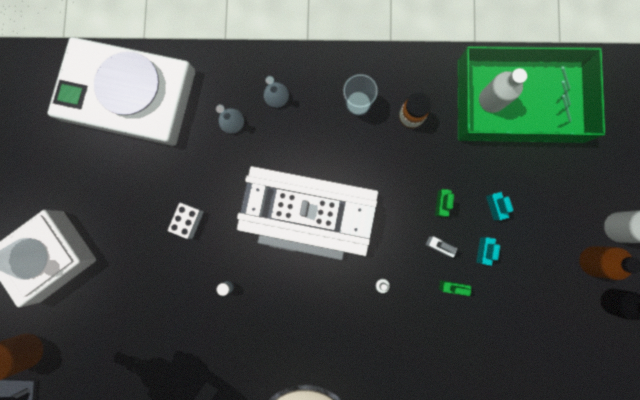

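Run:
```python
import cv2
i=cv2.imread('pics/scene0.png');cv2.imwrite('pics/sc_crop.png',cv2.resize(i[130:330,110:430],None,fx=2.5,fy=2.5,interpolation=cv2.INTER_CUBIC)[:,:800])
```

```text
(no output)
```

View pics/sc_crop.png

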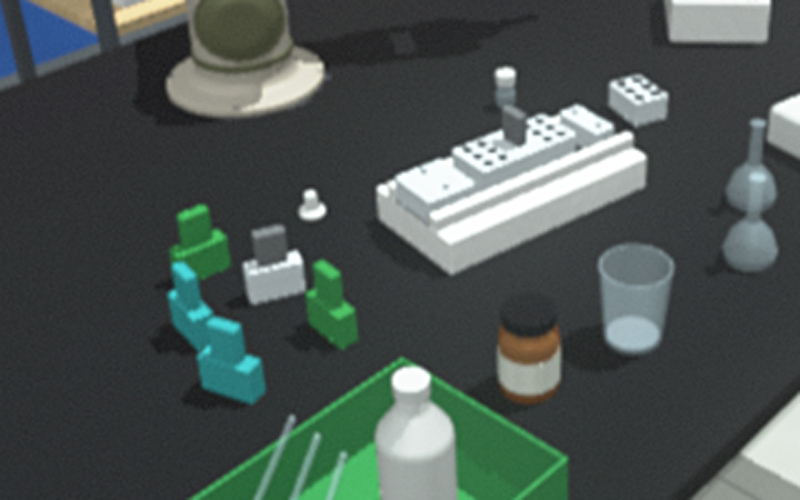

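The real bar is the white/grey piece at top (441,246) / scene ≈(219,240). The green pieces at top (446,203) and (457,289) and the turquoise ones at (500,206) and (488,251) are look-alikes. The enlarged crop confirms that only the piece at scene (219,240) is aluminium with a grey fin. The thin cheek is at the left (+y) end of the trough, top (256,200), next to the wide dark gap.

Run:
```python
from h import *
im={c:env.get_image(c) for c in("scene","top","wrist")}
pts={'bar':((218.8,247.9),(438,246.5)),'block':((314.6,198.2),(303.3,211.8)),'thin':((345.1,184.2),(257.6,199.8)),'thick':((283.5,209.5),(357.3,219.7)),'trough':((314.6,197.2),(309.5,211.3))}
for k,(s,t) in pts.items():
    p,e=tri([px2ray(im['scene'],*s),px2ray(im['top'],*t)]);print(k,p.round(4),np.round(e,4))
for k,h in(('bar',0),('block',.045),('thin',.045),('thick',.045)):print(k,atz(im['top'],*pts[k][1],h).round(4),atz(im['scene'],*pts[k][0],h).round(4))
s=env.observe();R=np.array(s['tool_rot']);P=np.array(im['wrist']['pose'])
print('cam in tool',(R.T@(P[:3,3]-s['position'])).round(4),(R.T@P[:3,:3]).round(3).tolist(),im['wrist']['fx'])
t=im['top']['image'];cv2.imwrite('pics/topcrop.png',cv2.resize(t[150:320,160:480],None,fx=2.5,fy=2.5,interpolation=cv2.INTER_CUBIC))
```

```text
bar [ 0.4433 -0.3047 -0.0068] [0.0006 0.0006]
block [0.5157 0.0127 0.0372] [0.0015 0.0015]
thin [0.5431 0.1197 0.0495] [0.0026 0.0026]
thick [ 0.5014 -0.1092  0.0487] [0.0008 0.0008]
trough [0.5199 0.0011 0.0469] [0.0032 0.0032]
bar [ 0.4439 -0.3025  0.    ] [ 0.4506 -0.3104  0.    ]
block [0.5163 0.0131 0.045 ] [0.5237 0.0017 0.045 ]
thin [0.5416 0.1187 0.045 ] [0.5394 0.1286 0.045 ]
thick [ 0.501 -0.11   0.045] [ 0.4977 -0.1046  0.045 ]
cam in tool [ 0.0671 -0.0004 -0.1256] [[-0.0, 0.964, 0.267], [1.0, 0.0, -0.0], [-0.0, 0.267, -0.964]] 345.5924147223699
```

View pics/topcrop.png

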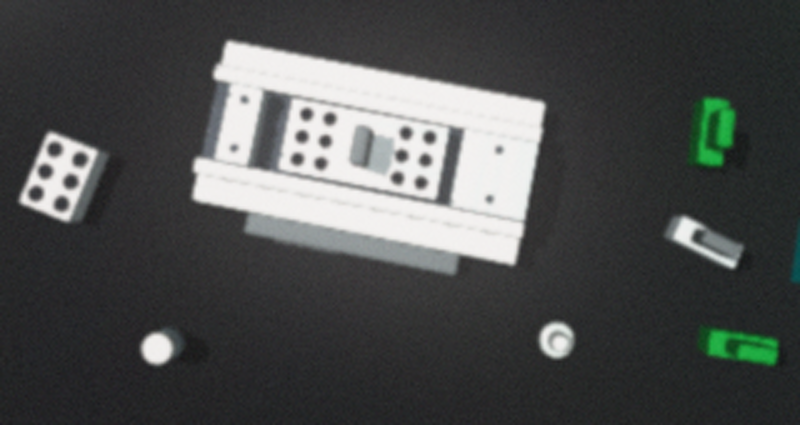

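The crop confirms the bar at (705,243), with its long axis about 24° below image-right. The wide gap is on the left, beside the thin cheek. Moving towards the bar.

```bash
python3 -m pendant '[[1,-0.055,-0.034,0,0,0,0.16],[1,-0.11,-0.068,0,0,0,0.32],[1,-0.165,-0.102,0,0,0,0.48],[1,-0.22,-0.136,0,0,0,0.64],[1,-0.275,-0.17,0,0,0,0.8]]'
```

```text
time_s: 1.58
position: [0.3861, 0.2649, 0.2486]
tool_rot: [[-0.393, 0.92, 0.001], [0.92, 0.393, 0.0], [-0.0, 0.001, -1.0]]
ft_force: [0.8, 1.7, -0.3]
grip_width: 0.0856
gripper_force: 0.0
```

```bash
python3 -m pendant '[[1,-0.053,-0.017,0,0,0,0.08],[1,-0.107,-0.035,0,0,0,0.16],[1,-0.16,-0.052,0,0,0,0.25],[1,-0.213,-0.07,0,0,0,0.33],[1,-0.267,-0.087,0,0,0,0.41]]'
python3 - <<'E'
from h import *
im=env.get_image('wrist');cv2.imwrite('pics/w1.png',im['image'])
import pickle;pickle.dump((im,env.observe()),open('w1.pkl','wb'))
E
```

```text
time_s: 2.2
position: [0.4113, -0.0148, 0.2486]
tool_rot: [[0.004, 1.0, 0.001], [1.0, -0.004, -0.0], [-0.0, 0.001, -1.0]]
ft_force: [0.9, 0.5, 0.3]
grip_width: 0.0853
gripper_force: 0.0
```

```bash
python3 -m pendant '[[1,-0.056,0.005,0,0,0,0.08],[1,-0.113,0.01,0.01,0,0,0.16],[1,-0.169,0.016,0.02,0,0,0.25],[1,-0.225,0.021,0.03,0,0,0.33],[1,-0.282,0.026,0.04,0,0,0.41]]'; python3 -m pendant '[[0.5,0,0,0,0,0,0],[0.5,0,0,0,0,0,0]]' 40
python3 - <<'E'
from h import *
im=env.get_image('wrist');cv2.imwrite('pics/w2.png',im['image'])
import pickle;pickle.dump((im,env.observe()),open('w2.pkl','wb'))
print([(np.round(r['centre'],1).tolist(),round(r['conf'],2)) for r in env.tip_of('wrist','bar')][:4])
for r in env.trace('wrist','bar')[:4]:print(r['bbox'],r['conf'])
E
```

```text
time_s: 2.88
position: [0.4372, -0.2969, 0.2081]
tool_rot: [[0.402, 0.916, 0.0], [0.916, -0.402, -0.0], [0.0, 0.0, -1.0]]
ft_force: [0.2, 0.1, 1.5]
grip_width: 0.0854
gripper_force: 0.0
time_s: 3.12
position: [0.4371, -0.2945, 0.2083]
tool_rot: [[0.399, 0.917, -0.0], [0.917, -0.399, 0.001], [0.0, -0.0, -1.0]]
ft_force: [0.2, -0.5, 0.4]
grip_width: 0.0513
gripper_force: 0.0
[([258.0, 233.0], 0.94), ([427.8, 138.9], 0.77), ([358.7, 262.6], 0.68), ([456.1, 248.9], 0.55)]
[353.6, 284.7, 50.6, 65.4] 0.62
[328.9, 181.2, 31.8, 73.1] 0.59
[437.1, 142.5, 88.1, 47.2] 0.59
[253.4, 242.4, 44.8, 74.7] 0.57
```

View pics/w2.png

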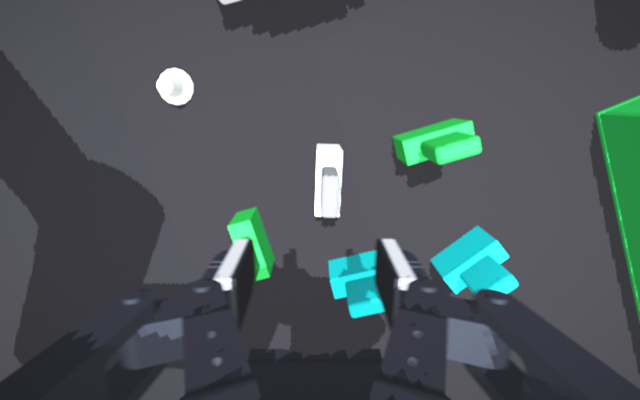

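The wrist view shows the bar at (329,181), almost aligned with the jaws. Green is at (251,243) and (437,142), turquoise at (357,284) and (475,262). I'll fit the bar's model to the silhouettes in all three views, with the height left free.

```bash
cat > fit.py <<'E'
from h import *
from scipy.optimize import minimize
def boxc(sx,sy,z0,z1): return np.array([[a*sx/2,b*sy/2,z] for a in(-1,1) for b in(-1,1) for z in(z0,z1)])
def sil(im,parts,p):
    c,s=np.cos(p[3]),np.sin(p[3]);R=np.array([[c,-s,0],[s,c,0],[0,0,1]]);m=np.zeros((1600,2560),np.uint8)
    for B in parts:
        q=np.array([proj(im,R@x+p[:3]) for x in B])
        cv2.fillConvexPoly(m,cv2.convexHull(np.round((q+.5)*4).astype(np.int32)),1)
    return m
def fit(views,parts,p0,step=(.006,.006,.004,.1)):
    M=[(im,cv2.resize(m.astype(np.uint8),(2560,1600),interpolation=cv2.INTER_LINEAR)) for im,m in views]
    def cost(p):
        t=0
        for im,m in M:
            s=sil(im,parts,p);t+=1-(s&m).sum()/max(1,(s|m).sum())
        return t/len(M)
    S=np.array([p0]+[np.array(p0)+np.eye(4)[i]*step[i] for i in range(4)])
    r=minimize(cost,p0,method='Nelder-Mead',options=dict(initial_simplex=S,xatol=2e-4,fatol=1e-4,maxfev=250));return r.x,1-r.fun
BAR=[boxc(.06,.022,0,.04),boxc(.034,.014,.04,.082)]
E
python3 - <<'E'
from fit import *
want={'wrist':(329,181),'scene':(219,240),'top':(441,246)};V=[]
for c in want:
    im=env.get_image(c)
    for r in env.trace(c,'bar'):
        if np.hypot(r['bbox'][0]-want[c][0],r['bbox'][1]-want[c][1])<12:
            V.append((im,r['mask']));print(c,r['bbox'],r['conf'],r['mask'].sum());break
p0=[.445,-.303,0,1.15]
for vs in (V,V[:2],[V[0]]+V[2:]):
    p,q=fit(vs,BAR,p0);print(p[:3].round(4),np.degrees(p[3]).round(1),round(q,3))
s=env.observe();print(s['position'],s['tool_rot'][:,:2].round(3).tolist())
E
```

```text
wrist [328.1, 183.8, 29.9, 75.4] 0.82 1807
scene [219.9, 233.6, 25.2, 31.1] 0.84 512
top [440.9, 247.6, 27.5, 18.3] 0.77 247
[ 4.462e-01 -3.024e-01  2.000e-04] 65.5 0.85
[ 0.4461 -0.303   0.0005] 65.3 0.919
[ 0.446  -0.3027  0.0007] 66.5 0.827
[ 0.43727787 -0.29470952  0.2085318 ] [[0.399, 0.917], [0.917, -0.399], [-0.0, 0.0]]
```

Fit: bar at (0.446, -0.303), z≈0 and yaw 65.8°, which matches the stated heights. Descending.

```bash
python3 -m pendant '[[0.5,-0.004,0.0115,0.03,0,0,0.01],[0.5,-0.004,0.0115,0.07,0,0,0.01],[0.5,-0.004,0.0115,0.11,0,0,0.01],[0.5,-0.004,0.0115,0.12,0,0,0.01],[0.5,-0.004,0.0115,0.12,0,0,0.01]]';  python3 - <<'E'
from h import *
im=env.get_image('wrist');cv2.imwrite('pics/w3.png',im['image'])
print(env.observe()['position'])
E
```

```text
time_s: 4.2
position: [0.4464, -0.3034, 0.0888]
tool_rot: [[0.409, 0.913, 0.0], [0.913, -0.409, -0.0], [-0.0, 0.0, -1.0]]
ft_force: [0.5, -0.4, -0.1]
grip_width: 0.043
gripper_force: 0.0
[ 0.44662002 -0.30373269  0.08950517]
```

View pics/w3.png

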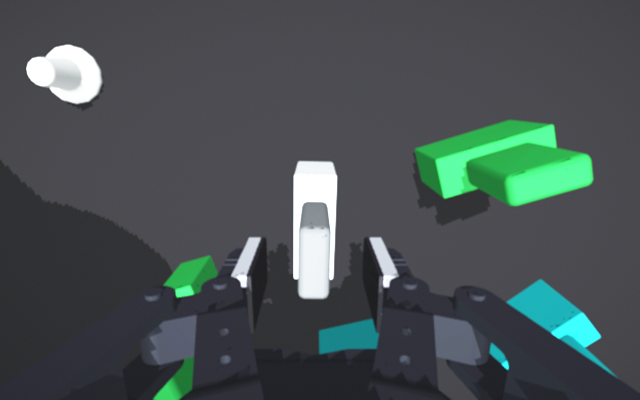

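The fin at (314,250) is centred between the jaws at (250/382), aligned and clear. Descending and gripping.

```bash
python3 -m pendant '[[0.5,0,0,0.015,0,0,0],[0.5,0,0,0.026,0,0,0],[0.5,0,0,0.026,0,0,0],[0,0,0,0.026,0,0,0],[0,0,0,0.026,0,0,0]]' 60; python3 -m pendant '[[0,0,0,0,0,0,0],[0,0,0,0,0,0,0]]' 60
```

```text
time_s: 4.88
position: [0.4463, -0.3035, 0.0628]
tool_rot: [[0.409, 0.913, 0.001], [0.913, -0.409, -0.001], [-0.0, 0.001, -1.0]]
ft_force: [0.3, -0.9, -2.0]
grip_width: 0.0131
gripper_force: 58.3
time_s: 5.12
position: [0.4463, -0.3034, 0.0627]
tool_rot: [[0.409, 0.913, 0.001], [0.913, -0.409, -0.001], [-0.0, 0.001, -1.0]]
ft_force: [0.2, -0.0, 4.1]
grip_width: 0.0139
gripper_force: 58.8
```

```bash
python3 -m pendant '[[0,0,0,-0.04,0,0,0],[0,0,0,-0.09,0,0,0],[0,0,0,-0.14,0,0,0],[0,0,0,-0.18,0,0,0],[0,0,0,-0.18,0,0,0]]'
```

```text
time_s: 5.75
position: [0.4466, -0.3037, 0.2448]
tool_rot: [[0.409, 0.913, 0.004], [0.913, -0.409, -0.004], [-0.002, 0.005, -1.0]]
ft_force: [-0.2, 0.3, -2.4]
grip_width: 0.0132
gripper_force: 59.1
```

```bash
python3 -m pendant '[[0,0.036,-0.007,0,0,0,-0.18],[0,0.072,-0.014,0,0,0,-0.36],[0,0.107,-0.02,0,0,0,-0.54],[0,0.143,-0.027,0,0,0,-0.72],[0,0.178,-0.034,0,0,0,-0.9]]'; python3 -m pendant '[[0,0.027,0.024,0,0,0,-0.18],[0,0.055,0.048,0,0,0,-0.36],[0,0.082,0.071,0,0,0,-0.54],[0,0.11,0.095,0,0,0,-0.72],[0,0.137,0.119,0,0,0,-0.9]]'; python3 -m pendant '[[0,0,0,0,0,0,0],[0,0,0,0,0,0,0]]'
python3 - <<'E'
from h import *
im=env.get_image('wrist');cv2.imwrite('pics/w4.png',im['image'])
import pickle;pickle.dump((im,env.observe()),open('w4.pkl','wb'))
for t in ("block","cheek_thin","cheek_thick","trough"):
        print(t,[(np.round(r['centre'],1).tolist(),round(r['conf'],2)) for r in env.tip_of('wrist',t)][:3])
E
```

```text
time_s: 6.38
position: [0.4874, -0.1254, 0.2406]
tool_rot: [[-0.466, 0.885, -0.003], [0.885, 0.466, 0.002], [0.003, -0.002, -1.0]]
ft_force: [0.4, -0.6, -2.2]
grip_width: 0.0134
gripper_force: 59.0
time_s: 7.0
position: [0.5298, 0.0508, 0.2405]
tool_rot: [[-0.983, 0.185, -0.003], [0.185, 0.983, 0.0], [0.003, -0.0, -1.0]]
ft_force: [1.0, -0.7, -1.6]
grip_width: 0.0131
gripper_force: 59.0
time_s: 7.25
position: [0.5298, 0.0491, 0.2412]
tool_rot: [[-0.981, 0.192, -0.002], [0.192, 0.981, -0.0], [0.002, -0.0, -1.0]]
ft_force: [-0.8, -0.1, -1.5]
grip_width: 0.0132
gripper_force: 59.0
block [([268.5, 174.3], 0.59)]
cheek_thin [([388.5, 169.8], 0.92)]
cheek_thick [([147.0, 177.5], 0.9)]
trough []
```

View pics/w4.png

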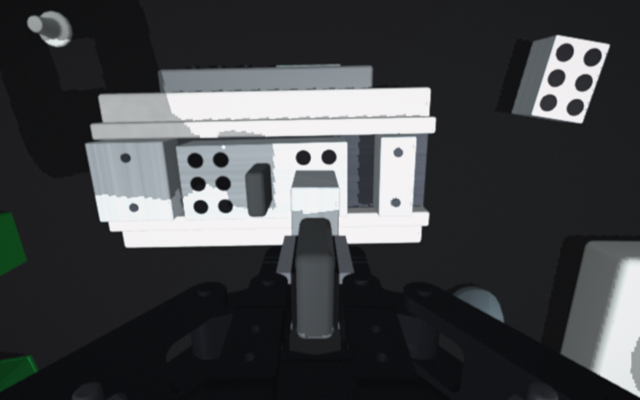

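The wrist view shows the block from (178,180) to (348,175), its fin at (259,190), the wide gap at cols 348–378, the thin cheek at (398,175), and the bar held straight. Next I'll measure the edges.

Run:
```python
from h import *
import pickle;im,s=pickle.load(open('w4.pkl','rb'))
g=cv2.GaussianBlur(cv2.cvtColor(im['image'],cv2.COLOR_BGR2GRAY),(3,3),0).astype(float)
def peaks(v,off,th=12):
    d=np.gradient(v);o=[]
    for i in range(1,len(d)-1):
        if abs(d[i])>th and abs(d[i])>=abs(d[i-1]) and abs(d[i])>abs(d[i+1]):
            a,b,c=abs(d[i-1:i+2]);o.append((round(off+i+.5*(a-c)/(a-2*b+c+1e-9),1),int(d[i])))
    return o
for r in (145,155,165,185,195,205):print('row',r,peaks(g[r,330:440],330))
for c in (110,150,350,360,366,372,390,410,420):print('col',c,peaks(g[80:260,c],80))
```

```text
row 145 [(np.float64(346.9), -52), (np.float64(357.8), -15), (np.float64(374.0), 14), (np.float64(380.3), 46), (np.float64(416.0), -47), (np.float64(426.9), -24)]
row 155 [(np.float64(335.7), 67), (np.float64(347.0), -54), (np.float64(373.7), 15), (np.float64(379.9), 47), (np.float64(394.1), -42), (np.float64(401.5), 38), (np.float64(415.1), -51), (np.float64(426.0), -22)]
row 165 [(np.float64(347.0), -54), (np.float64(358.8), -14), (np.float64(373.4), 15), (np.float64(379.7), 47), (np.float64(414.7), -46), (np.float64(425.5), -21)]
row 185 [(np.float64(337.9), 47), (np.float64(346.9), -54), (np.float64(357.6), -13), (np.float64(373.0), 15), (np.float64(379.0), 47), (np.float64(413.4), -46), (np.float64(424.0), -22)]
row 195 [(np.float64(347.0), -55), (np.float64(356.8), -13), (np.float64(372.6), 15), (np.float64(378.7), 48), (np.float64(412.9), -52), (np.float64(423.5), -19)]
row 205 [(np.float64(346.9), -55), (np.float64(378.5), 45), (np.float64(391.4), -30), (np.float64(399.1), 42), (np.float64(412.2), -49), (np.float64(423.0), -23)]
col 110 [(np.float64(93.4), 44), (np.float64(12
[... 776 characters left out ...]
-71)]
col 372 [(np.float64(88.1), 58), (np.float64(115.7), -27), (np.float64(118.5), 26), (np.float64(133.9), -64), (np.float64(212.3), 41), (np.float64(242.9), -71)]
col 390 [(np.float64(87.7), 66), (np.float64(115.3), -26), (np.float64(118.2), 29), (np.float64(133.3), -46), (np.float64(136.9), 47), (np.float64(199.7), -15), (np.float64(204.7), 14), (np.float64(242.7), -69)]
col 410 [(np.float64(87.2), 63), (np.float64(115.0), -26), (np.float64(117.8), 25), (np.float64(133.1), -46), (np.float64(136.4), 43), (np.float64(242.2), -69)]
col 420 [(np.float64(87.0), 65), (np.float64(114.8), -24), (np.float64(117.6), 23), (np.float64(133.0), -48), (np.float64(211.4), 40), (np.float64(241.1), -42)]
```

Run:
```python
from h import *
import pickle;im,s=pickle.load(open('w4.pkl','rb'))
A=lambda u,v,z:atz(im,u,v,z)[:2]
n1,n2=A(150,137.7,.063),A(420,133,.063)
d=n2-n1;d/=np.linalg.norm(d);yaw=np.degrees(np.arctan2(-d[0],d[1]))
nrm=np.array([d[1],-d[0]])
cf=[A(380.3,145,.077),A(378.5,205,.077)];c=cf[1]-cf[0];print('yaw rail',yaw,'cheek face yaw',np.degrees(np.arctan2(c[1],c[0])))
be=[A(347,145,.085),A(346.9,205,.085)];c=be[1]-be[0];print('block yaw',np.degrees(np.arctan2(c[1],c[0])))
for z in(.045,.063):print('width',z,[(A(u,v,z)-n1)@nrm for u,v in((360,212.5),(420,211.4))])
o=[A(416,145,.077),A(412.2,205,.077)]
b=[A(374,145,.045),A(372.6,195,.045)]
t=lambda L:[round(float((p-n1)@d),4) for p in L]
print('block end',t(be),'cheek in',t(cf),'base',t(b),'cheek out',t(o))
mid=n1+nrm*.036; 
for y in('gap',):
    tb=np.mean(t(be));tc=np.mean(t(cf));g=mid+d*(tb+tc)/2;print('gap centre',g,'width',tc-tb)
R=np.array(s['tool_rot']);p=np.array(s['position'])
print('tool',p,'toolyaw',np.degrees(np.arctan2(R[1,0],R[0,0])),R.round(4).tolist())
print('delta world',g-p[:2],'tool',R[:2,:2].T@(g-p[:2]),'d',d)
# bar underside edge + top view cross-check
tp=env.get_image('top')
for n in('cheek_thin','cheek_thick','block'):
    for r in env.tip_of('top',n)[:1]:q=atz(tp,*r['centre'],.045)[:2];print(n,q,'along',(q-n1)@d,'across',(q-n1)@nrm)
# gap in top picture, by bright-dark edges projected
```

```text
yaw rail -10.12750329852606 cheek face yaw -9.95104275549143
block yaw -9.788451181356582
width 0.045 [np.float64(0.07795957066337779), np.float64(0.07783936700537337)]
width 0.063 [np.float64(0.07192241365417923), np.float64(0.07180893021848152)]
block end [0.17, 0.1703] cheek in [0.1986, 0.1988] base [0.1987, 0.1988] cheek out [0.2285, 0.2283]
gap centre [0.53612303 0.0894558 ] width 0.028549999999999964
tool [0.52996604 0.04878755 0.241482  ] toolyaw 168.8831613384795 [[-0.9812, 0.1928, -0.0017], [0.1928, 0.9812, -0.0001], [0.0016, -0.0004, -1.0]]
delta world [0.00615699 0.04066825] tool [0.0017998  0.04109228] d [0.17583929 0.98441889]
cheek_thick [ 0.50101529 -0.11156846] along -0.01964039752707681 across 0.036787237905563444
block [0.52399077 0.0068994 ] along 0.10102159665135614 across 0.03857343528356032
```

```bash
python3 -m pendant '[[0,0.001,0.02,0,0,0,-0.01],[0,0.002,0.041,0.01,0,0,-0.02],[0,0.002,0.041,0.04,0,0,-0.02],[0,0.002,0.041,0.07,0,0,-0.02],[0,0.002,0.041,0.07,0,0,-0.02]]'; python3 -m pendant '[[0,0,0,0,0,0,0]]'
python3 - <<'E'
from h import *
im=env.get_image('wrist');s=env.observe()
import pickle;pickle.dump((im,s),open('w5.pkl','wb'))
cv2.imwrite('pics/w5.png',cv2.resize(im['image'][90:290,180:480],None,fx=2.6,fy=2.6,interpolation=cv2.INTER_CUBIC))
R=np.array(s['tool_rot']);p=np.array(s['position'])
print(p,np.degrees(np.arctan2(R[1,0],R[0,0])),R[2])
for x in(.03,):
  for zz,n in((.0627,'bottom'),(.0227,'top')):
    print(n,[proj(im,p+R@np.array([x,y,zz])).round(1) for y in(-.011,.011)])
E
```

```text
time_s: 8.32
position: [0.5353, 0.0902, 0.1708]
tool_rot: [[-0.985, 0.171, -0.004], [0.171, 0.985, 0.0], [0.004, -0.001, -1.0]]
ft_force: [0.8, -0.1, -1.2]
grip_width: 0.0133
gripper_force: 59.0
time_s: 8.45
position: [0.5368, 0.0901, 0.1736]
tool_rot: [[-0.985, 0.171, 0.002], [0.171, 0.985, -0.0], [-0.002, 0.0, -1.0]]
ft_force: [-0.9, 0.8, -2.0]
grip_width: 0.0132
gripper_force: 59.0
[0.53682672 0.09006194 0.17375777] 170.14864863355947 [-2.48834424e-03  2.97665420e-04 -9.99996860e-01]
bottom [array([295.7, 168.3]), array([335.4, 168.2])]
top [array([290.9, 185.9]), array([340.7, 185.8])]
```

View pics/w5.png

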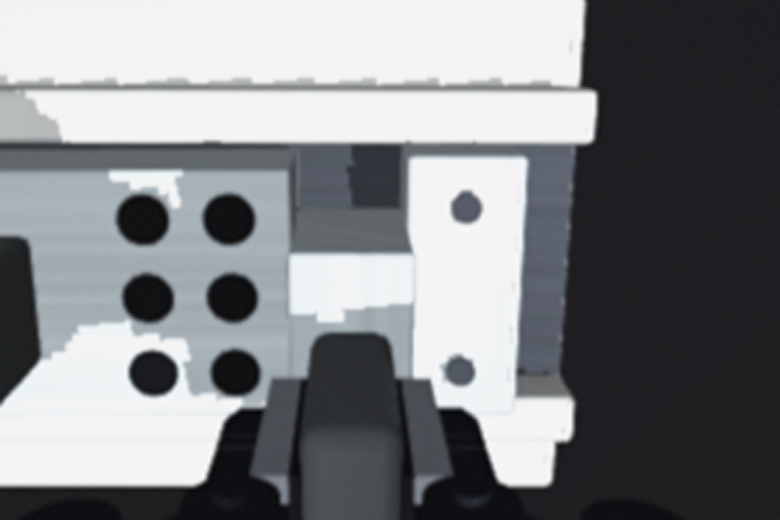

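The crop shows the bar hanging over the gap, its end face at crop (293–412, 209–252). The block edge is at about 293 and the cheek face at about 408. I'll re-measure the gap relative to the bar.

Run:
```python
from h import *
import pickle;im,s=pickle.load(open('w5.pkl','rb'))
g=cv2.GaussianBlur(cv2.cvtColor(im['image'],cv2.COLOR_BGR2GRAY),(3,3),0).astype(float)
R=np.array(s['tool_rot']);p=np.array(s['position'])
T=lambda u,v,z:(R.T@(atz(im,u,v,z)-p))[:2].round(4)
for r in(156,160,164,192,200):
    d=np.gradient(g[r,270:370]);pk=[(270+i,int(d[i])) for i in range(1,99) if abs(d[i])>8 and abs(d[i])>=abs(d[i-1]) and abs(d[i])>abs(d[i+1])]
    print(r,pk,[T(c,r,.085)[1] for c,_ in pk],[T(c,r,.077)[1] for c,_ in pk],[T(c,r,.045)[1] for c,_ in pk])
for c in(305,320,330):
    d=np.gradient(g[120:175,c]);print(c,[(120+i,int(d[i]),T(c,120+i,.063)) for i in range(1,54) if abs(d[i])>10 and abs(d[i])>=abs(d[i-1]) and abs(d[i])>abs(d[i+1])])
```

```text
156 [(290, -26), (313, -12), (337, 45)] [np.float64(-0.0159), np.float64(-0.0015), np.float64(0.0135)] [np.float64(-0.0164), np.float64(-0.0015), np.float64(0.014)] [np.float64(-0.0187), np.float64(-0.0017), np.float64(0.0161)]
160 [(290, -31), (314, -13), (337, 45)] [np.float64(-0.0159), np.float64(-0.0009), np.float64(0.0135)] [np.float64(-0.0165), np.float64(-0.0009), np.float64(0.014)] [np.float64(-0.0188), np.float64(-0.0009), np.float64(0.0161)]
164 [(272, 15), (291, -30), (315, -13), (336, 45), (356, -39), (362, 35)] [np.float64(-0.0273), np.float64(-0.0153), np.float64(-0.0003), np.float64(0.0129), np.float64(0.0255), np.float64(0.0292)] [np.float64(-0.0283), np.float64(-0.0159), np.float64(-0.0003), np.float64(0.0134), np.float64(0.0265), np.float64(0.0304)] [np.float64(-0.0322), np.float64(-0.0181), np.float64(-0.0002), np.float64(0.0154), np.float64(0.0304), np.float64(0.0348)]
192 [(291, 30)] [np.float64(-0.0157)] [np.float64(-0.0162)] [np.float64(-0.0185)]
200 [(278, 43), (291, 27)] [np.float64(-0.0242), np.float64(-0.0158)] [np.float64(-0.0251), np.float64(-0.0163)] [np.float64(-0.0286), np.float64(-0.0186)]
305 [(122, -35, array([ 0.052 , -0.0069])), (125, 34, array([ 0.05  , -0.0069])), (144, -47, array([ 0.0373, -0.007 ]))]
320 [(121, -22, array([0.0527, 0.0031])), (125, 34, array([0.05  , 0.0031])), (145, -60, array([0.0366, 0.0032])), (170, 14, array([0.0193, 0.0032]))]
330 [(122, -36, array([0.052 , 0.0098])), (125, 35, array([0.05  , 0.0098])), (145, -60, array([0.0366, 0.01  ])), (170, 14, array([0.0193, 0.0102]))]
```

Gap centre is 1 mm towards the block, and cross-trough is centred within 1 mm. Lowering.

```bash
python3 -m pendant '[[0,0.001,-0.001,0.005,0,0,0],[0,0.001,-0.001,0.018,0,0,0],[0,0.001,-0.001,0.032,0,0,0],[0,0.001,-0.001,0.038,0,0,0],[0,0.001,-0.001,0.038,0,0,0]]'; python3 -m pendant '[[0,0,0,0.008,0,0,0],[0,0,0,0.016,0,0,0],[0,0,0,0.021,0,0,0],[0,0,0,0.021,0,0,0]]'
```

```text
time_s: 9.12
position: [0.5348, 0.0893, 0.1337]
tool_rot: [[-0.985, 0.171, -0.001], [0.171, 0.985, 0.0], [0.001, -0.0, -1.0]]
ft_force: [0.2, -0.2, -1.4]
grip_width: 0.0135
gripper_force: 59.1
time_s: 9.62
position: [0.5348, 0.0893, 0.1129]
tool_rot: [[-0.985, 0.171, -0.001], [0.171, 0.985, 0.0], [0.001, -0.0, -1.0]]
ft_force: [0.1, 0.4, -1.8]
grip_width: 0.0135
gripper_force: 59.1
```

```bash
python3 -m pendant '[[0,0,0,0.002,0,0,0],[0,0,0,0.003,0,0,0],[0,0,0,0.004,0,0,0],[0,0,0,0.004,0,0,0]]'; python3 -m pendant '[[0,0,0,0.0005,0,0,0],[0,0,0,0.001,0,0,0],[0,0,0,0.001,0,0,0]]'
```

```text
time_s: 10.12
position: [0.535, 0.0893, 0.1093]
tool_rot: [[-0.985, 0.171, -0.0], [0.171, 0.985, -0.0], [0.0, -0.0, -1.0]]
ft_force: [-0.1, 0.5, -2.2]
grip_width: 0.0133
gripper_force: 59.1
time_s: 10.5
position: [0.535, 0.0893, 0.1083]
tool_rot: [[-0.985, 0.171, -0.0], [0.171, 0.985, -0.0], [0.0, -0.0, -1.0]]
ft_force: [-0.3, 0.0, -1.7]
grip_width: 0.013
gripper_force: 59.1
```

```bash
python3 -m pendant '[[0,0,0,0.0005,0,0,0],[0,0,0,0.001,0,0,0],[0,0,0,0.001,0,0,0]]'; python3 -m pendant '[[0,0,0,0.0005,0,0,0],[0,0,0,0.001,0,0,0],[0,0,0,0.001,0,0,0]]'
```

```text
time_s: 10.88
position: [0.535, 0.0894, 0.1077]
tool_rot: [[-0.985, 0.171, 0.0], [0.171, 0.985, -0.0], [-0.0, 0.0, -1.0]]
ft_force: [-2.2, -0.6, 4.9]
grip_width: 0.0133
gripper_force: 59.9
time_s: 11.25
position: [0.5351, 0.0894, 0.1077]
tool_rot: [[-0.985, 0.171, 0.001], [0.171, 0.985, -0.0], [-0.001, 0.0, -1.0]]
ft_force: [-4.6, -0.5, 13.6]
grip_width: 0.0133
gripper_force: 61.6
```

Contact at z = 0.1077, exactly the expected floor height. Releasing and rising.

```bash
python3 -m pendant '[[0,0,0,-0.0015,0,0,0],[0.35,0,0,-0.0015,0,0,0],[0.35,0,0,-0.0015,0,0,0],[0.35,0,0,-0.0015,0,0,0]]'; python3 -m pendant '[[0.35,0,0,-0.01,0,0,0],[0.35,0,0,-0.03,0,0,0],[0.35,0,0,-0.06,0,0,0],[0.35,0,0,-0.09,0,0,0],[0.35,0,0,-0.09,0,0,0]]';python3 - <<'E'
from h import *
im=env.get_image('wrist');s=env.observe()
import pickle;pickle.dump((im,s),open('w6.pkl','wb'))
cv2.imwrite('pics/w6.png',im['image']);print(s['position'])
E
```

```text
time_s: 11.75
position: [0.535, 0.0893, 0.1077]
tool_rot: [[-0.985, 0.171, -0.0], [0.171, 0.985, 0.0], [0.0, -0.0, -1.0]]
ft_force: [0.8, -0.4, -0.5]
grip_width: 0.0301
gripper_force: 0.0
time_s: 12.38
position: [0.5359, 0.0893, 0.2005]
tool_rot: [[-0.985, 0.171, 0.005], [0.171, 0.985, -0.0], [-0.005, 0.001, -1.0]]
ft_force: [0.1, 0.3, 0.1]
grip_width: 0.0298
gripper_force: 0.0
[0.53522206 0.08934701 0.19889146]
```

View pics/w6.png

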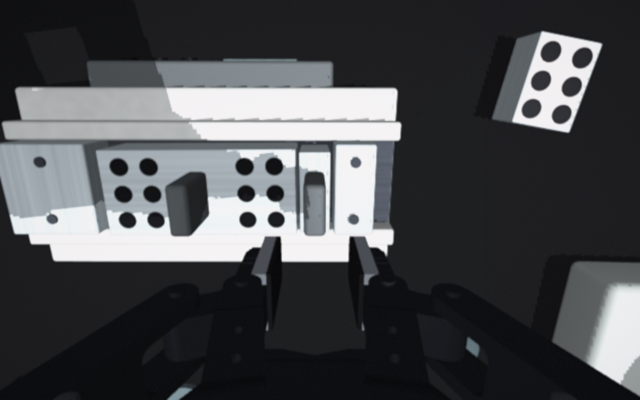

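The bar now stands in the gap (body around (314,190), fin (314,203)) with the jaws clear of it. The block's fin is at (188,203), world ≈(0.521, 0.006). Moving over it.

```bash
python3 -m pendant '[[0.35,0,-0.03,0,0,0,0],[0.5,0,-0.06,0,0,0,0],[0.5,0,-0.084,0,0,0,0],[0.5,0,-0.084,0.03,0,0,0],[0.5,0,-0.084,0.06,0,0,0]]'; python3 -m pendant '[[0.5,0,0,0,0,0,0]]';python3 - <<'E'
from h import *
im=env.get_image('wrist');s=env.observe()
cv2.imwrite('pics/w7.png',im['image']);print(s['position'])
R=np.array(s['tool_rot']);p=np.array(s['position'])
for x in(.017,-.017):
    print([proj(im,p+R@np.array([x,y,p[2]-.127])).round(1) for y in(-.007,.007)])
E
```

```text
time_s: 13.05
position: [0.5202, 0.0063, 0.1365]
tool_rot: [[-0.985, 0.172, -0.001], [0.172, 0.985, 0.0], [0.001, 0.0, -1.0]]
ft_force: [0.1, -0.7, 1.5]
grip_width: 0.0431
gripper_force: 0.0
time_s: 13.18
position: [0.5193, 0.0068, 0.1357]
tool_rot: [[-0.985, 0.171, -0.006], [0.171, 0.985, 0.001], [0.006, 0.0, -1.0]]
ft_force: [0.6, 0.0, 0.4]
grip_width: 0.0428
gripper_force: 0.0
[0.52024841 0.00664221 0.13726812]
[array([299.1, 226.4]), array([332.9, 226.4])]
[array([300.1, 299. ]), array([331.8, 299. ])]
```

View pics/w7.png

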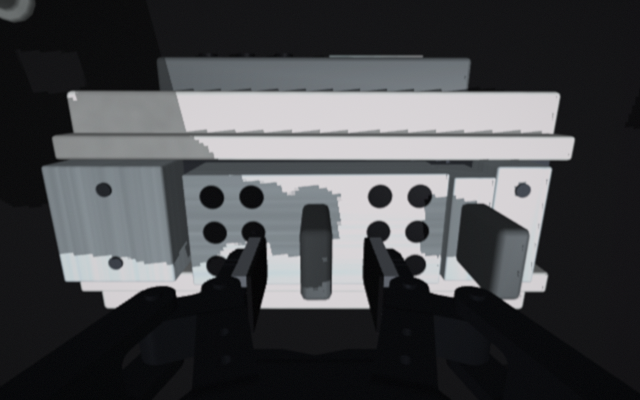

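The fin at (301–331, 205–299) matches the predicted outline and sits midway between the jaws (250/380). The bar's fin at (495,250) is well clear. Descending and gripping.

```bash
python3 -m pendant '[[0.5,0,0,0.015,0,0,0],[0.5,0,0,0.028,0,0,0],[0.5,0,0,0.028,0,0,0],[0,0,0,0.028,0,0,0],[0,0,0,0.028,0,0,0]]' 60; python3 -m pendant '[[0,0,0,0,0,0,0],[0,0,0,0,0,0,0]]' 80
```

```text
time_s: 13.85
position: [0.5211, 0.0067, 0.1106]
tool_rot: [[-0.985, 0.171, 0.002], [0.171, 0.985, -0.0], [-0.001, 0.0, -1.0]]
ft_force: [0.8, 1.6, 2.1]
grip_width: 0.0131
gripper_force: 59.2
time_s: 14.1
position: [0.5211, 0.0067, 0.1106]
tool_rot: [[-0.985, 0.171, 0.002], [0.171, 0.985, -0.0], [-0.002, 0.0, -1.0]]
ft_force: [-0.9, 1.1, 6.8]
grip_width: 0.013
gripper_force: 78.2
```

```bash
python3 -m pendant '[[0,0,0.001,0,0,0,0],[0,0,0.002,0,0,0,0],[0,0,0.003,0,0,0,0],[0,0,0.003,0,0,0,0]]'
```

```text
time_s: 14.6
position: [0.5216, 0.0083, 0.1106]
tool_rot: [[-0.985, 0.171, 0.001], [0.171, 0.985, -0.003], [-0.002, -0.002, -1.0]]
ft_force: [-1.0, -6.6, 6.8]
grip_width: 0.0131
gripper_force: 78.7
```

```bash
python3 -m pendant '[[0,0,0,-0.0008,0,0,0],[0,0,0,-0.0008,0,0,0],[0,0,0,-0.0008,0,0,0]]'; python3 -m pendant '[[0,0,0.0005,0,0,0,0],[0,0,0.001,0,0,0,0],[0,0,0.0015,0,0,0,0],[0,0,0.002,0,0,0,0],[0,0,0.002,0,0,0,0]]'
```

```text
time_s: 14.98
position: [0.5211, 0.0093, 0.1106]
tool_rot: [[-0.985, 0.171, -0.0], [0.171, 0.985, -0.0], [0.0, -0.0, -1.0]]
ft_force: [0.3, -4.8, 0.6]
grip_width: 0.0132
gripper_force: 78.6
time_s: 15.6
position: [0.5215, 0.0115, 0.1106]
tool_rot: [[-0.985, 0.171, 0.0], [0.171, 0.985, -0.0], [-0.0, -0.0, -1.0]]
ft_force: [-0.8, -4.7, 1.6]
grip_width: 0.0132
gripper_force: 78.5
```

```bash
python3 -m pendant '[[0,0,0.0005,0,0,0,0],[0,0,0.001,0,0,0,0],[0,0,0.001,0,0,0,0]]'; python3 -m pendant '[[0,0,0.0005,0,0,0,0],[0,0,0.001,0,0,0,0],[0,0,0.001,0,0,0,0]]'
```

```text
time_s: 15.98
position: [0.5217, 0.0126, 0.1106]
tool_rot: [[-0.985, 0.171, 0.0], [0.171, 0.985, 0.0], [-0.0, 0.0, -1.0]]
ft_force: [-0.1, -4.7, 1.2]
grip_width: 0.013
gripper_force: 78.5
time_s: 16.35
position: [0.5218, 0.0134, 0.1106]
tool_rot: [[-0.985, 0.171, -0.0], [0.171, 0.985, -0.0], [0.0, -0.0, -1.0]]
ft_force: [-1.0, -5.6, 0.9]
grip_width: 0.013
gripper_force: 78.6
```

```bash
python3 -m pendant '[[0,0,0.0005,0,0,0,0],[0,0,0.001,0,0,0,0],[0,0,0.001,0,0,0,0]]'; python3 -m pendant '[[0,0,0.0003,0,0,0,0],[0,0,0.0005,0,0,0,0],[0,0,0.0005,0,0,0,0]]'
```

```text
time_s: 16.73
position: [0.5218, 0.0136, 0.1107]
tool_rot: [[-0.985, 0.171, -0.001], [0.171, 0.985, -0.002], [0.0, -0.002, -1.0]]
ft_force: [-2.7, -10.7, 2.5]
grip_width: 0.0129
gripper_force: 78.9
time_s: 17.1
position: [0.5218, 0.0136, 0.1108]
tool_rot: [[-0.985, 0.171, -0.001], [0.171, 0.985, -0.003], [0.0, -0.003, -1.0]]
ft_force: [-3.3, -12.8, 2.9]
grip_width: 0.013
gripper_force: 79.1
```

```bash
python3 -m pendant '[[0,0,0,0,0,0,0],[0,0,0,0,0,0,0],[0,0,0,0,0,0,0],[0,0,0,0,0,0,0]]'
python3 - <<'E'
from h import *
a=env.get_image('wrist')['image'];b=env.get_image('top')['image']
o=np.vstack([cv2.resize(a[120:320,60:620],(784,280)),cv2.resize(b[150:290,160:520],(784,305),interpolation=cv2.INTER_CUBIC)])
cv2.imwrite('pics/fin.png',o)
for _ in range(3):
    env.get_image('top');print(env.observe()['ft_force'].round(1))
E
```

```text
time_s: 17.6
position: [0.5218, 0.0136, 0.1108]
tool_rot: [[-0.985, 0.171, -0.001], [0.171, 0.985, -0.002], [0.0, -0.003, -1.0]]
ft_force: [-4.2, -13.4, 3.0]
grip_width: 0.013
gripper_force: 79.1
[ -3.6 -13.1   3.2]
[ -3.2 -13.7   4.1]
[ -5.6 -13.3   3.4]
```

View pics/fin.png

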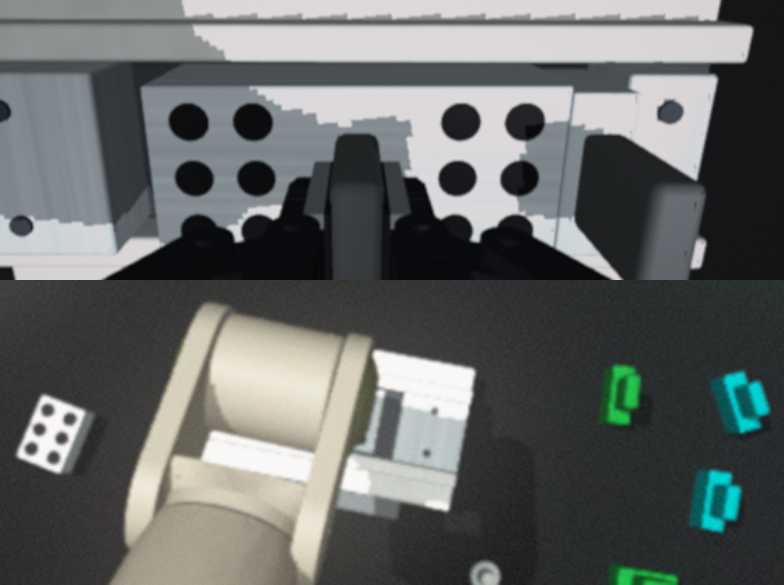

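The picture shows block, bar and thin cheek closed up with only hairline joints, and the fingers clear of the bar. I'll trim the push slightly, since about 4.7 N of it is sliding friction, then hand in.

```bash
python3 -m pendant '[[0,0,-0.0002,0,0,0,0],[0,0,-0.0003,0,0,0,0],[0,0,-0.0003,0,0,0,0],[0,0,-0.0003,0,0,0,0]]'; python3 -m pendant '[[0,0,0,0,0,0,0],[0,0,0,0,0,0,0]]'
```

```text
time_s: 18.35
position: [0.5218, 0.0136, 0.1108]
tool_rot: [[-0.985, 0.171, -0.001], [0.171, 0.985, -0.002], [0.0, -0.002, -1.0]]
ft_force: [-2.9, -11.3, 2.9]
grip_width: 0.0126
gripper_force: 79.1
time_s: 18.6
position: [0.5218, 0.0136, 0.1107]
tool_rot: [[-0.985, 0.171, -0.001], [0.171, 0.985, -0.002], [0.0, -0.002, -1.0]]
ft_force: [-3.5, -12.2, 2.9]
grip_width: 0.0129
gripper_force: 79.1
```

```bash
python3 -c "
from rig import env
print(env.close_job())"
```

```text
the job is handed in; nothing more can be done
None
```

The job is handed in: the bar stands on the trough floor beside the thin cheek, and the block is still held, clamping it there with a steady 12 N push at the wrist, an estimated 8–12 N of which reaches the bar after friction.

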